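# Sweep the loose model wheels into the tray

## Task

Three small model-truck wheels lie loose on the table in front of the open mouth of the blue tray: with the fingers, sweep all three along the table into the tray until they lie flat and wholly inside it. Push them only, do not pick them up, and leave the orange paint bottle, the glass jar with the green cap and the checked tin where they are.

Things in the scene. Friction and masses are not known exactly. Their poses are not given: they have to be found in the camera images.
- tray: Blue sweeping tray, fixed to the table, 180 mm wide (x) by 120 mm deep (y); walls 3 mm thick, 29 mm high over the rims, at x = -90, x = +90 and y = -60 mm; open at +y. Origin at the centre of its underside, on the table. The wheels start 105 to 195 mm from it along its +y, one each near x = -45, 0 and +45 mm, with nothing else between them and the mouth.
- tray_mouth (a point): Middle of the tray's open mouth edge, on the table, 60 mm along +y from the tray's origin; axes as the tray's. From here a lip slopes up over 34 mm inwards to the flat floor of the tray, whose top is 6 mm above the table.
- wheel_a: Small model-truck wheel lying flat: black tyre 28 mm across and 14 mm high, yellow rim face with a steel hub on top. Loose, 20 g, slides on the table. Origin at the centre of its underside, z up along its axle.
- wheel_b: Small model-truck wheel lying flat: black tyre 28 mm across and 14 mm high, yellow rim face with a steel hub on top. Loose, 20 g, slides on the table. Origin at the centre of its underside, z up along its axle.
- wheel_c: Small model-truck wheel lying flat: black tyre 28 mm across and 14 mm high, yellow rim face with a steel hub on top. Loose, 20 g, slides on the table. Origin at the centre of its underside, z up along its axle.
- paint_orange: Orange dropper bottle of paint, 25 mm across, 79 mm tall, standing loose beside the work, to the side of the sweep. Origin at the centre of its underside, z up. Not to be moved.
- cement_jar: Square glass cement jar with a green cap, 46 x 46 x 78 mm, standing loose beside the work, on the other side of the sweep. Origin at the centre of its underside, z up. Not to be moved.
- check_tin: Flat jam-jar lid tin with a checked rim, 84 mm across, 14 mm high, lying loose beyond the wheels as seen from the tray. Origin at the centre of its underside, z up. Not to be moved.
There are look-alikes about, which are no part of the job. What is shaped like the wheel_c but pink is not meant.

How it is judged:
At the end, for the whole second after the job is handed in: All three wheels lie flat (within 0.3 rad), at rest, wholly inside the tray: the tyre past the mouth edge (wheel centre at y below 47 mm in the tray's frame) and between its walls, none on top of another. The bottle, jar and tin stand within 15 mm of where they started, upright (y of wheel_a in the frame of tray between -0.06 and 0.047 m and x of wheel_a in the frame of tray between -0.09 and 0.09 m and height (world z) of each of wheel_a, wheel_b, wheel_c below 0.015 m and angle between each of wheel_a, wheel_b, wheel_c, paint_orange, cement_jar, check_tin's own z axis and vertical below 0.3 rad and linear speed of each of wheel_a, wheel_b, wheel_c below 0.02 m/s and y of wheel_b in the frame of tray between -0.06 and 0.047 m and x of wheel_b in the frame of tray between -0.09 and 0.09 m and y of wheel_c in the frame of tray between -0.06 and 0.047 m and x of wheel_c in the frame of tray between -0.09 and 0.09 m and distance of each of paint_orange, cement_jar, check_tin from where it was at the start of the episode below 0.015 m); the robot touches nothing.
It fails at once if a wheel is lifted off the surface (height (world z) of any of wheel_a, wheel_b, wheel_c above 0.025 m).
It fails at once if the bottle, jar or tin is moved or tipped (distance of any of paint_orange, cement_jar, check_tin from where it was at the start of the episode above 0.015 m or angle between any of paint_orange, cement_jar, check_tin's own z axis and vertical above 0.3 rad).
It also fails if it takes over 54 s, if anything falls off the work surface, if the arm or the gripper's body presses on something with over 40 N, if the wrist force passes 120 N, or if a joint passes its speed limit or range.

## Robot

A 6-joint arm with a two-finger parallel gripper is mounted at the origin on a cart in front of the work surface, level with it; the furniture and walls round the work are solid. World frame = base frame: x ahead of the robot, y to its left, z up, the work surface at z = 0. Lengths are in m, angles in rad, forces in N, time in s.
With the tool pointing down it reaches from about 0.3 to 0.875 m from the base axis. Payload 6.4 kg.
Tool frame: the origin (TCP) lies midway between the tips of the shut fingers; the grasp point (between the pads) lies 19 mm behind it (grasp_offset is the distance from the TCP to the grasp point, in m); z points along the fingers, y is the line along which they close (so a half turn about z gives the same grasp; the last joint's range is limited). The gripper opens to 85 mm and grips with 20 to 120 N. Pads are 22 mm wide; open, the fingers measure 114 mm over their backs; the gripper's body (76 mm by 85 mm) begins 54 mm behind the grasp point. The pads swing forward as they close: fully open they stand 13 mm farther back than shut.
Start: joints at [-1.396, 0.181, 1.607, -0, 1.354, -0.206], TCP at [0.214, -0.534, 0.231] pointing down, gripper open.
Joint ranges: [-2.99, 2.99], [-0.89, 2.07], [0.3, 2.58], [-1.14, 4.28], [0, 2.63], [-3.12, 3.12]. Speed limits (rad/s): [2.57, 2.57, 3.01, 3.14, 3.14, 3.14].

## Interface

Orientations are given as a unit quaternion [w, x, y, z].
In Python, from bench import * gives the robot as it stands. The module is installed in compiled form; this text tells all that it offers.
- The arm moves only by the tool servo_tool, never from a script. Its argument "commands" is text: rows parted by semicolons, each of 7 numbers parted by spaces: the turn, a rotation vector about the tool's x, y, z in rad, then the shift along the tool's x, y, z in mm, then the opening, from 0 (shut) to 1 (fully open). In form: wx wy wz dx dy dz claw; .... A call has 1 to 5 rows; each row shifts and turns the commanded pose from where the row before left it, along the tool's axes as they then stand; what a row does not reach is not made up. A row lasts 1/8 s, in which the tool goes at most 62.5 mm and 10.7 degrees, less where a joint would pass 70% of its speed; a pose out of reach is approached as far as the arm can. A call with a gripper value outside its range is refused whole. The fingers move at their own pace and stop on an object; the grip force is fixed at half the most. Time passes only in rows, so rows that do not move let the fingers close. It gives the time, the measured TCP pose, the force, the opening and the grip force at its end, in the units of the state.
- get_obs(): the state, without advancing time (a new reading comes with each control period).
- camera(name): name is "scene" or "side" or "wrist"; returns the picture (420x560x3 uint8, blue, green, red); there is no depth.
- calibration(name): a dict with "fx", "fy", "cx", "cy" (pixels), "R" (3x3) and "t" (3): a world point X has camera coordinates R X + t. Camera axes: x right, y down, z forward; pixel columns grow to the right and rows downward; lengths in m; the calibration is good to about 2 mm. A picture is of the moment at which its call begins: read the wrist's pose just before it. calibration takes no time and is no camera call; for the wrist camera it gives the pose at the moment of the call.
- hand_in(): hands the job in; it is judged then, once.
The state is a dict: "time_s": time; "q": joint angles; "dq": joint speeds; "joint_efforts": joint torques, N m; "eef_pos": TCP position; "eef_rot": TCP orientation; "wrist_force": force on the tool from outside, world axes, zero at the start; "torque": the same for the moment, N m; "opening": opening from 0.0 (shut) to 1.0 (fully open); "grasp_force": force on a finger pad.
Only numpy, scipy, OpenCV 4.12 (cv2) and the standard library are available. Lean on these libraries where they do the work, as an engineer would, in place of code of your own. Each camera call takes 0.05 s, during which the arm holds its last target. There are 200 camera calls.

## Working session

There is one attempt and no reset: what is moved stays moved. The work goes in short steps, Python scripts to look and compute and a tool call to move; the robot and the scene stay as the last step left them, time stands still between calls to the robot, and variables do not carry over. Pictures are saved under pics/ and viewed, at most 10 in all, crops included, and the job is handed in when it is done.

Besides the shell and the picture viewer there is one more tool, called after "Emit:" by a JSON object that holds its "op" and its "data". servo_tool: Moves the arm, as the interface text tells. Its arguments: {"type":"object","properties":{"commands":{"type":"string"}},"required":["commands"]}

```bash
mkdir -p pics; python3 - <<'E'
from bench import *
import cv2
o=get_obs();print(o['eef_pos'],o['eef_rot'],o['time_s'])
for n in("scene","side"):
    cv2.imwrite(f"pics/{n}0.png",camera(n))
    c=calibration(n);print(n,c)
E
```

```text
[ 0.21361936 -0.53323443  0.23037295] [-8.96514906e-04  9.81929201e-01  1.89246505e-01  2.11993432e-05] 0.0
scene {'fx': 531.9435102729992, 'fy': 531.9435102729992, 'cx': 280.6448298257327, 'cy': 210.0330963991634, 'R': array([[ 0.89339304, -0.44907184, -0.01354096],
       [-0.32777541, -0.6308782 , -0.70324674],
       [ 0.30726562,  0.63271414, -0.7108169 ]]), 't': array([-0.45563683,  0.25582709,  0.73402104])}
side {'fx': 460.4790146452958, 'fy': 460.4790146452958, 'cx': 279.8093625886945, 'cy': 208.49631669207278, 'R': array([[ 0.9999932 , -0.00312214, -0.00196024],
       [-0.00329453, -0.51825893, -0.85521742],
       [ 0.0016542 ,  0.85521806, -0.51826569]]), 't': array([-0.54021065,  0.0972091 ,  0.9270601 ])}
```

View pics/scene0.png

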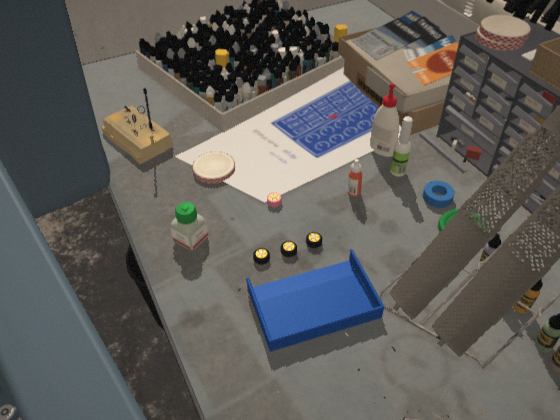

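View pics/side0.png

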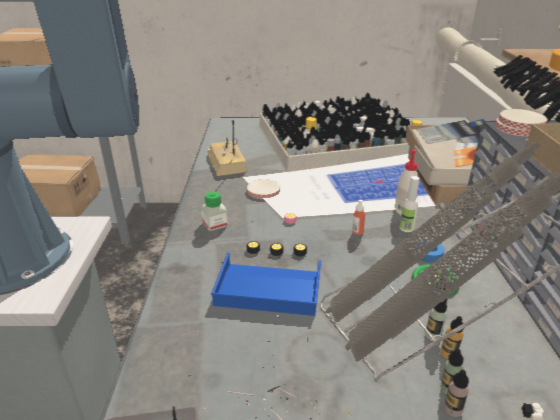

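```bash
cat > h.py <<'E'
import numpy as np
from bench import *
def xy(n,px,z):
    c=calibration(n);R=c['R'];t=c['t']
    d=R.T@np.array([(px[0]-c['cx'])/c['fx'],(px[1]-c['cy'])/c['fy'],1]);o=-R.T@t
    return (o+d*(z-o[2])/d[2])
E
python3 - <<'E'
from h import *
import cv2
np.set_printoptions(precision=4,suppress=True)
S=dict(w1=((261,256),.014),w2=((289,249),.014),w3=((315,240),.014),pink=((274,200),.014),tin=((214,166),.012),jarcap=((185,211),.075),bottle=((354,194),.0),rackR=((404,297),0),
 back_l=((274,342),.0),back_r=((382,307),.0),rimL=((249,279),.029),rimR=((353,254),.029),rimBL=((270,326),.029),rimBR=((382,293),.029))
for k,(p,z) in S.items(): print(k,xy("scene",p,z))
D=dict(w1=((253,246),.014),w2=((276,249),.014),w3=((300,248),.014),bl=((214,291),.029),br=((319,297),.029),fl=((227,260),.029),fr=((321,263),.029),tin=((264,187),.012),bottle=((359,234),0))
for k,(p,z) in D.items(): print('side',k,xy("side",p,z))
a=cv2.imread('pics/scene0.png')[170:350,160:420]
cv2.imwrite('pics/crop.png',cv2.resize(a,None,fx=3,fy=3,interpolation=2))
E
```

```text
w1 [0.4827 0.018  0.014 ]
w2 [0.5311 0.0102 0.014 ]
w3 [0.5797 0.0077 0.014 ]
pink [0.5608 0.1278 0.014 ]
tin [0.499  0.2707 0.012 ]
jarcap [0.3931 0.1152 0.075 ]
bottle [0.7083 0.0856 0.    ]
rackR [ 0.652  -0.1507  0.    ]
back_l [ 0.4342 -0.129   0.    ]
back_r [ 0.6106 -0.1505  0.    ]
rimL [ 0.4414 -0.0271  0.029 ]
rimR [ 0.6127 -0.0584  0.029 ]
rimBL [ 0.4335 -0.1187  0.029 ]
rimBR [ 0.6106 -0.1443  0.029 ]
side w1 [0.486  0.0147 0.014 ]
side w2 [0.5326 0.0042 0.014 ]
side w3 [0.5809 0.0073 0.014 ]
side bl [ 0.4262 -0.1378  0.029 ]
side br [ 0.6063 -0.1539  0.029 ]
side fl [ 0.4404 -0.0507  0.029 ]
side fr [ 0.6171 -0.0609  0.029 ]
side tin [0.5016 0.2683 0.012 ]
side bottle [0.7114 0.0768 0.    ]
```

View pics/crop.png

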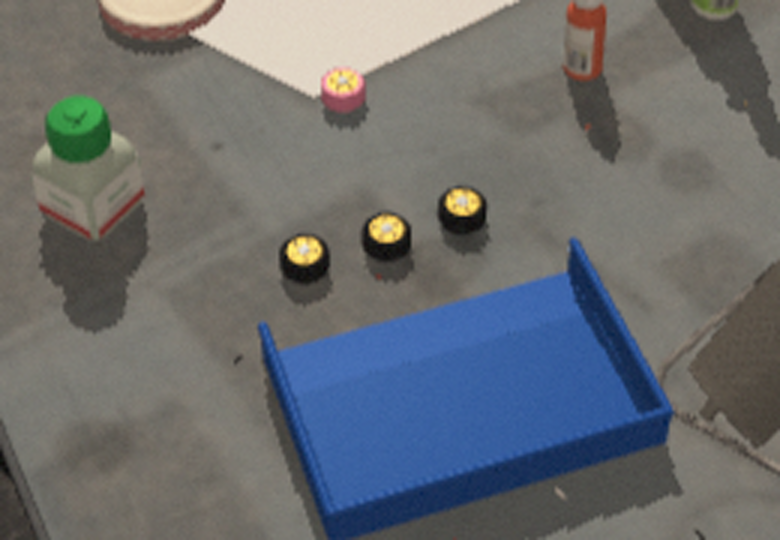

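```bash
python3 - <<'E'
from h import *
np.set_printoptions(precision=4,suppress=True)
P={k:xy("scene",(160+p[0]/3,170+p[1]/3),z) for k,(p,z) in dict(w1=((304,250),.014),w2=((387,228),.014),w3=((463,202),.014),BL=((330,516),.029),BR=((669,409),.029),FL=((263,326),.029),FR=((574,240),.029),capc=((79,112),.078),jarbot=((95,238),0),bot=((583,76),0)).items()}
for k,v in P.items():print(k,v)
print(P['BR']-P['BL'],P['FL']-P['BL'],P['FR']-P['BR'])
c=(P['BL']+P['BR']+P['FL']+P['FR'])/4;a=np.arctan2(*(P['BR']-P['BL']+P['FR']-P['FL'])[1::-1]);print(c,a)
u=np.array([np.cos(a),np.sin(a)]);v=np.array([-u[1],u[0]])
for k,p in P.items():print(k,(p-c)[:2]@u,(p-c)[:2]@v)
E
```

```text
w1 [0.4857 0.023  0.014 ]
w2 [0.5341 0.0161 0.014 ]
w3 [0.5816 0.0136 0.014 ]
BL [ 0.4221 -0.1423  0.029 ]
BR [ 0.5982 -0.1651  0.029 ]
FL [ 0.4398 -0.0256  0.029 ]
FR [ 0.6148 -0.05    0.029 ]
capc [0.3973 0.1192 0.078 ]
jarbot [0.3876 0.0971 0.    ]
bot [0.7069 0.0822 0.    ]
[ 0.1761 -0.0228  0.    ] [0.0178 0.1167 0.    ] [0.0166 0.1151 0.    ]
[ 0.5187 -0.0957  0.029 ] -0.13373575664545026
w1 -0.04857256038211474 0.11325279394870146
w2 0.00032744821480316504 0.11288928569404864
w3 0.047772255678824746 0.11669947472461613
BL -0.08959687490391785 -0.059004593341392894
BR 0.0880021084543225 -0.05816523554348571
FL -0.08755470980717188 0.059004593341392894
FR 0.08914947625676727 0.05816523554348572
capc -0.1490573519519859 0.1968165728655862
jarbot -0.15570440342280967 0.17355989491432638
bot 0.16273754611782823 0.20140895813191045
```

Emit:
{"op": "servo_tool", "data": {"commands": "0 0 -0.176 0 0 0 0.2;0 0 -0.176 0 0 0 0.2;0 0 -0.176 0 0 0 0.2;0 0 -0.176 0 0 0 0.2;0 0 -0.176 0 0 0 0.2"}}

```text
time_s: 0.72
eef_pos: [0.2137, -0.5335, 0.2307]
eef_rot: [-0.0, 0.806, 0.592, 0.0]
wrist_force: [0.5, 0.5, 0.4]
opening: 0.203
grasp_force: 0.0
```

Emit:
{"op": "servo_tool", "data": {"commands": "0 0 -0.176 0 0 0 0.2;0 0 0 45 20 0 0.2;0 0 0 45 20 0 0.2;0 0 0 45 20 0 0.2;0 0 0 45 20 0 0.2"}}

```text
time_s: 1.35
eef_pos: [0.3175, -0.3645, 0.2309]
eef_rot: [-0.0, 0.753, 0.658, 0.0]
wrist_force: [1.2, -0.5, 0.7]
opening: 0.199
grasp_force: 0.0
```

Emit:
{"op": "servo_tool", "data": {"commands": "0 0 0 45 17 0 0.2;0 0 0 45 17 0 0.2;0 0 0 45 17 0 0.2;0 0 0 45 17 0 0.2;0 0 0 45 17 0 0.2"}}

```text
time_s: 1.98
eef_pos: [0.4317, -0.1529, 0.2311]
eef_rot: [-0.0, 0.753, 0.658, -0.0]
wrist_force: [0.7, 0.2, -0.6]
opening: 0.202
grasp_force: 0.0
```

```bash
cat >> h.py <<'E'
from scipy.spatial.transform import Rotation as Ro
C=np.array([.5187,-.0957]);A=-.1337
T=np.array([[np.cos(A),np.sin(A)],[-np.sin(A),np.cos(A)]])
def st():
    o=get_obs();q=o['eef_rot'];M=Ro.from_quat([q[1],q[2],q[3],q[0]]).as_matrix()
    print('t',o['time_s'],'tray xy mm',T@(o['eef_pos'][:2]-C)*1e3,'z',o['eef_pos'][2]*1e3,'yaw err',np.arctan2(M[1,1],M[0,1])-A,'tilt',M[:2,2],'open',o['opening'],'F',o['wrist_force'])
E
python3 -c "
from h import *
st()"
```

```text
t 1.975 tray xy mm [-78.60679104 -68.2950241 ] z 231.09597275641477 yaw err -0.00044530474248791196 tilt [-0.00016853  0.00011872] open 0.20174952043394836 F [ 0.68421987  0.15062612 -0.55111461]
```

Emit:
{"op": "servo_tool", "data": {"commands": "0 0 0 45 16 0 0.2;0 0 0 45 16 0 0.2;0 0 0 45 16 0 0.2;0 0 0 45 16 0 0.2;0 0 0 45 15 0 0.2"}}

```text
time_s: 2.6
eef_pos: [0.54, 0.0595, 0.2309]
eef_rot: [-0.0, 0.753, 0.658, -0.0]
wrist_force: [-0.1, -1.2, -0.1]
opening: 0.2
grasp_force: 0.0
```

Emit:
{"op": "servo_tool", "data": {"commands": "0 0 0 0 0 40 0.2;0 0 0 0 0 40 0.2;0 0 0 0 0 40 0.2;0 0 0 0 0 30 0.2;0 0 0 0 0 0 0.2"}}

```text
time_s: 3.22
eef_pos: [0.5371, 0.0582, 0.0785]
eef_rot: [-0.002, 0.753, 0.658, -0.002]
wrist_force: [-0.3, -0.0, 0.9]
opening: 0.203
grasp_force: 0.0
```

```bash
python3 -c "
from h import *
import cv2
st()
w=camera('wrist');s=camera('side')
cv2.imwrite('pics/w1.png',np.hstack([cv2.resize(w,(480,360)),cv2.resize(s[140:340,170:350],(320,356))[:360,:] if 0 else cv2.copyMakeBorder(cv2.resize(s[140:340,170:350],(320,356)),0,4,0,0,0)]))
T2=T.T
for n,x,y in (('w1',-48.6,113.3),('w2',.3,112.9),('w3',47.8,116.7)):
  p=np.append(T.T@np.array([x,y])/1e3+C,.014);c=calibration('wrist');q=c['R']@p+c['t'];print(n,(c['fx']*q[0]/q[2]+c['cx'])*480/560,(c['fy']*q[1]/q[2]+c['cy'])*360/420)
"
```

```text
t 3.225 tray xy mm [ -2.28853787 155.00886388] z 78.54473112177132 yaw err -0.00023559208163323464 tilt [-0.00642099  0.00071759] open 0.20287484964289446 F [-0.3146532  -0.03654721  0.94706746]
w1 167.6478887062929 251.3249270528446
w2 234.6032724983827 251.7717999216022
w3 299.92807838127254 247.09864098794552
```

View pics/w1.png

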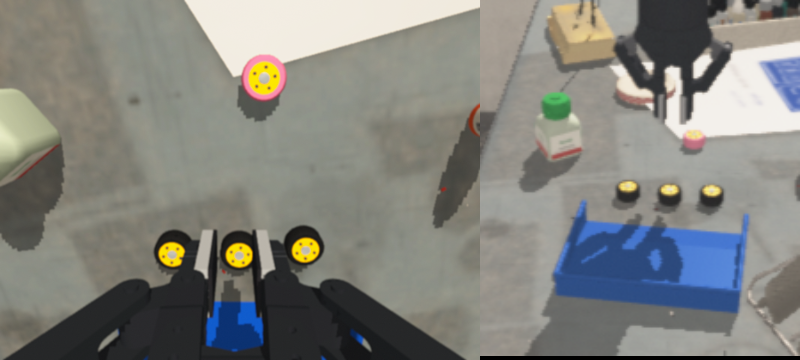

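Emit:
{"op": "servo_tool", "data": {"commands": "0 0 0 0 4 30 0.2;0 0 0 0 0 30 0.2;0 0 0 0 0 12 0.2;0 0 0 -6 0 0 0.2;0 0 0 -10 0 0 0.2"}}

```text
time_s: 3.95
eef_pos: [0.5427, 0.041, 0.0108]
eef_rot: [0.001, 0.753, 0.658, 0.001]
wrist_force: [0.6, -0.5, 0.6]
opening: 0.197
grasp_force: 0.0
```

Emit:
{"op": "servo_tool", "data": {"commands": "0 0 0 -11 0 0 0.2;0 0 0 -11 0 0 0.2;0 0 0 -11 0 0 0.2;0 0 0 -11 0 -2 0.2;0 0 0 -11 0 -2 0.2"}}

```text
time_s: 4.58
eef_pos: [0.5338, -0.0138, 0.0132]
eef_rot: [-0.0, 0.753, 0.658, -0.0]
wrist_force: [-0.4, 0.6, -0.5]
opening: 0.2
grasp_force: 0.1
```

Emit:
{"op": "servo_tool", "data": {"commands": "0 0 0 -11 0 -2 0.2;0 0 0 -11 0 0 0.2;0 0 0 -11 0 0 0.2;0 0 0 -11 0 0 0.2;0 0 0 -11 0 0 0.2"}}

```text
time_s: 5.2
eef_pos: [0.5269, -0.0681, 0.0155]
eef_rot: [0.0, 0.753, 0.658, 0.0]
wrist_force: [0.0, 0.1, 0.4]
opening: 0.202
grasp_force: 0.0
```

Emit:
{"op": "servo_tool", "data": {"commands": "0 0 0 -6 0 0 0.2;0 0 0 -4 0 0 0.2;0 0 0 0 0 0 0.2;0 0 0 10 0 0 0.2;0 0 0 12 0 -30 0.2"}}

```text
time_s: 5.82
eef_pos: [0.5263, -0.054, 0.0434]
eef_rot: [-0.002, 0.753, 0.658, -0.001]
wrist_force: [1.0, 0.3, -0.3]
opening: 0.2
grasp_force: 0.0
```

```bash
python3 -c "
from h import *
import cv2
st()
w=camera('wrist');s=camera('side')
cv2.imwrite('pics/w2.png',np.hstack([cv2.resize(w,(480,360)),cv2.copyMakeBorder(cv2.resize(s[140:340,170:350],(320,356)),0,4,0,0,0)]))
"
```

```text
t 5.825 tray xy mm [ 1.93296223 42.34066607] z 43.4150824571079 yaw err -0.0004807855517284243 tilt [-0.00525525  0.00198927] open 0.19980964762418818 F [ 1.01145721  0.29033453 -0.28834239]
```

View pics/w2.png

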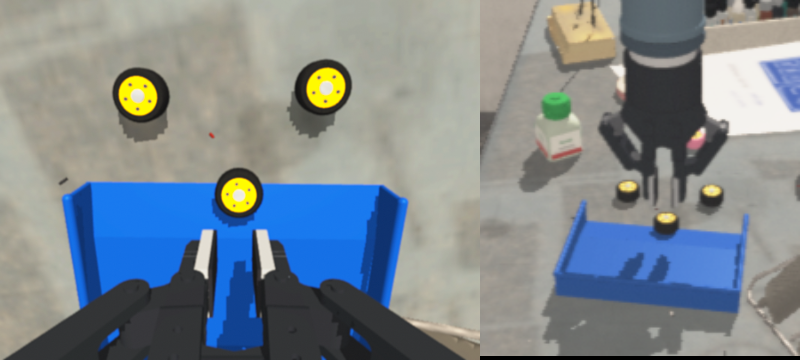

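Emit:
{"op": "servo_tool", "data": {"commands": "0 0 0 20 0 0 0.2;0 0 0 25 0 0 0.2;0 0 0 12 0 10 0.2;0 0 0 0 0 20 0.2;0 0 0 0 0 0 0.2"}}

```text
time_s: 6.55
eef_pos: [0.5341, 0.0015, 0.013]
eef_rot: [-0.002, 0.753, 0.658, -0.001]
wrist_force: [-0.5, -0.4, 0.5]
opening: 0.199
grasp_force: 0.0
```

Emit:
{"op": "servo_tool", "data": {"commands": "0 0 0 0 0 5 0.2;0 0 0 0 0 0 0.2;0 0 0 0 0 0 0.2"}}

```text
time_s: 6.92
eef_pos: [0.5364, 0.0006, 0.0107]
eef_rot: [0.0, 0.753, 0.658, 0.0]
wrist_force: [-0.8, -1.0, -0.2]
opening: 0.2
grasp_force: 0.0
```

```bash
python3 -c "
from h import *
st()
"
```

```text
t 6.925 tray xy mm [ 4.70270312 97.84540601] z 10.695902725873678 yaw err -0.0006272261143820401 tilt [ 0.00073845 -0.00018535] open 0.2000252339513556 F [-0.79133556 -0.96267614 -0.22483449]
```

Emit:
{"op": "servo_tool", "data": {"commands": "0 0 0 0 -3 6 0.2;0 0 0 0 0 0 0.2"}}

```text
time_s: 7.18
eef_pos: [0.5323, 0.0015, 0.0037]
eef_rot: [-0.001, 0.753, 0.658, -0.0]
wrist_force: [0.6, 0.5, -0.1]
opening: 0.199
grasp_force: 0.0
```

Emit:
{"op": "servo_tool", "data": {"commands": "0 0 0 -11 0 0 0.2;0 0 0 -11 0 -1 0.2;0 0 0 -11 0 -2 0.2;0 0 0 -11 0 -2 0.2;0 0 0 -11 0 -1 0.2"}}

```text
time_s: 7.8
eef_pos: [0.5258, -0.0542, 0.0106]
eef_rot: [0.0, 0.753, 0.658, 0.0]
wrist_force: [0.1, 0.8, -0.2]
opening: 0.206
grasp_force: 0.0
```

Emit:
{"op": "servo_tool", "data": {"commands": "0 0 0 -11 0 0 0.2;0 0 0 -8 0 0 0.2;0 0 0 -6 0 0 0.2;0 0 0 -4 0 0 0.2;0 0 0 0 0 0 0.2"}}

```text
time_s: 8.43
eef_pos: [0.5218, -0.0821, 0.0102]
eef_rot: [-0.0, 0.753, 0.658, -0.0]
wrist_force: [-0.0, 0.1, 0.2]
opening: 0.2
grasp_force: 0.0
```

Emit:
{"op": "servo_tool", "data": {"commands": "0 0 0 8 0 0 0.2;0 0 0 10 0 -30 0.2;0 0 0 20 0 -10 0.2;0 0 0 0 0 0 0.2"}}

```text
time_s: 8.93
eef_pos: [0.5276, -0.0429, 0.0511]
eef_rot: [0.001, 0.752, 0.659, 0.001]
wrist_force: [0.3, -0.4, -0.6]
opening: 0.204
grasp_force: 0.0
```

```bash
python3 -c "
from h import *
import cv2
st()
w=camera('wrist');s=camera('side')
cv2.imwrite('pics/w3.png',np.hstack([cv2.resize(w,(480,360)),cv2.copyMakeBorder(cv2.resize(s[140:340,170:350],(320,356)),0,4,0,0,0)]))
"
```

```text
t 8.925 tray xy mm [ 1.79627521 53.50588862] z 51.10561117681259 yaw err 0.002110758838732657 tilt [ 0.00170243 -0.00033409] open 0.20372793447785167 F [ 0.2844398  -0.40340933 -0.64322284]
```

View pics/w3.png

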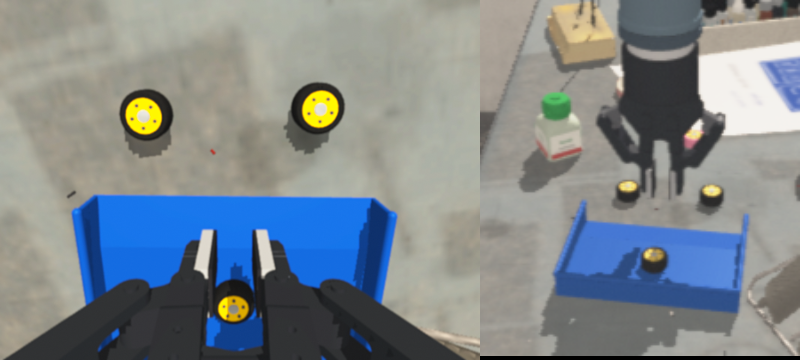

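Emit:
{"op": "servo_tool", "data": {"commands": "0 0 0 30 16 0 0.2;0 0 0 35 16 0 0.2;0 0 0 32 14 0 0.2;0 0 0 0 0 20 0.2;0 0 0 0 0 0 0.2"}}

```text
time_s: 9.65
eef_pos: [0.5826, 0.0454, 0.0272]
eef_rot: [-0.002, 0.753, 0.658, -0.002]
wrist_force: [-0.6, -0.1, -0.7]
opening: 0.204
grasp_force: 0.0
```

Emit:
{"op": "servo_tool", "data": {"commands": "0 0 0 0 0 20 0.2;0 0 0 0 0 0 0.2;0 0 0 0 0 0 0.2"}}

```text
time_s: 10.02
eef_pos: [0.5853, 0.0452, 0.0101]
eef_rot: [-0.0, 0.753, 0.658, -0.0]
wrist_force: [-0.2, -0.6, -0.9]
opening: 0.197
grasp_force: 0.0
```

```bash
python3 -c "
from h import *
st()
"
```

```text
t 10.025 tray xy mm [ 47.1908848  148.53263492] z 10.13669193063951 yaw err -0.0010673177928892386 tilt [-4.40691701e-04  5.18818005e-05] open 0.1973284094454392 F [-0.24012036 -0.64799666 -0.86254896]
```

Emit:
{"op": "servo_tool", "data": {"commands": "0 0 0 0 1 6 0.2;0 0 0 0 0 0 0.2;0 0 0 -6 0 0 0.2;0 0 0 -10 0 0 0.2;0 0 0 -11 0 0 0.2"}}

```text
time_s: 10.65
eef_pos: [0.5828, 0.018, 0.0044]
eef_rot: [0.0, 0.753, 0.658, 0.0]
wrist_force: [0.6, -0.5, -0.5]
opening: 0.201
grasp_force: 0.1
```

Emit:
{"op": "servo_tool", "data": {"commands": "0 0 0 -11 0 0 0.2;0 0 0 -11 0 0 0.2;0 0 0 -11 0 0 0.2;0 0 0 -11 0 -1 0.2;0 0 0 -11 0 -2 0.2"}}

```text
time_s: 11.28
eef_pos: [0.5753, -0.0364, 0.0073]
eef_rot: [-0.0, 0.753, 0.658, -0.0]
wrist_force: [-0.1, -0.5, 0.3]
opening: 0.2
grasp_force: 0.1
```

Emit:
{"op": "servo_tool", "data": {"commands": "0 0 0 -11 0 -2 0.2;0 0 0 -11 0 -1 0.2;0 0 0 -11 0 0 0.2;0 0 0 -8 0 0 0.2;0 0 0 -6 0 0 0.2"}}

```text
time_s: 11.9
eef_pos: [0.5692, -0.0828, 0.0103]
eef_rot: [-0.0, 0.753, 0.658, 0.0]
wrist_force: [-0.0, 0.1, 0.3]
opening: 0.194
grasp_force: 0.2
```

Emit:
{"op": "servo_tool", "data": {"commands": "0 0 0 -4 0 0 0.2;0 0 0 0 0 0 0.2;0 0 0 8 0 0 0.2;0 0 0 10 0 -30 0.2;0 0 0 30 -20 -10 0.2"}}

```text
time_s: 12.52
eef_pos: [0.5576, -0.0363, 0.0523]
eef_rot: [0.002, 0.753, 0.658, 0.001]
wrist_force: [0.8, 1.5, 0.4]
opening: 0.201
grasp_force: 0.0
```

Emit:
{"op": "servo_tool", "data": {"commands": "0 0 0 45 -38 0 0.2;0 0 0 45 -38 0 0.2;0 0 0 0 0 0 0.2"}}

```text
time_s: 12.9
eef_pos: [0.4887, 0.067, 0.0497]
eef_rot: [-0.001, 0.751, 0.66, -0.001]
wrist_force: [-0.0, -0.7, 0.3]
opening: 0.204
grasp_force: 0.0
```

```bash
python3 -c "
from h import *
import cv2
st()
w=camera('wrist');s=camera('side')
cv2.imwrite('pics/w4.png',np.hstack([cv2.resize(w,(480,360)),cv2.copyMakeBorder(cv2.resize(s[140:340,170:350],(320,356)),0,4,0,0,0)]))
"
```

```text
t 12.9 tray xy mm [-51.42404204 157.29566724] z 49.66103211690939 yaw err 0.004666651580231995 tilt [-0.0030424   0.00089103] open 0.20379528327560711 F [-0.00229186 -0.7183962   0.25987595]
```

View pics/w4.png

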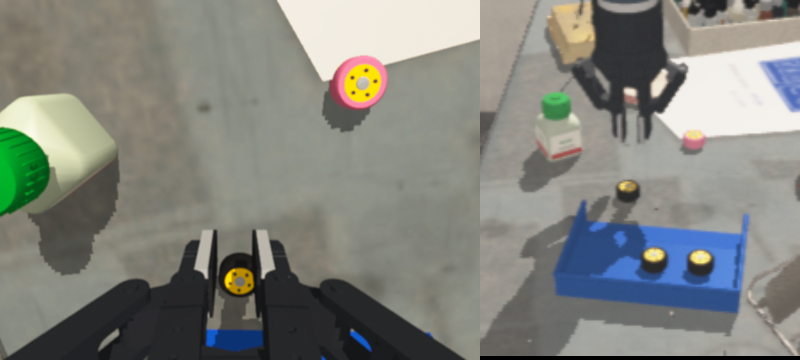

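Emit:
{"op": "servo_tool", "data": {"commands": "0 0 0 -4 2 20 0.2;0 0 0 0 0 20 0.2;0 0 0 0 0 0 0.2;0 0 0 0 0 0 0.2"}}

```text
time_s: 13.5
eef_pos: [0.4944, 0.0585, 0.0108]
eef_rot: [0.0, 0.753, 0.658, 0.0]
wrist_force: [-0.3, 1.1, -0.0]
opening: 0.2
grasp_force: 0.0
```

```bash
python3 -c "
from h import *
st()
"
```

```text
t 13.5 tray xy mm [-44.67569126 149.60459491] z 10.801966755972618 yaw err -0.0011929559250899446 tilt [ 0.00083645 -0.00011882] open 0.19984451017038068 F [-0.29823769  1.06666855 -0.02011668]
```

Emit:
{"op": "servo_tool", "data": {"commands": "0 0 0 0 -3 6 0.2;0 0 0 0 0 0 0.2;0 0 0 -6 0 0 0.2;0 0 0 -10 0 0 0.2;0 0 0 -11 0 0 0.2"}}

```text
time_s: 14.12
eef_pos: [0.4869, 0.032, 0.0044]
eef_rot: [0.0, 0.753, 0.658, 0.0]
wrist_force: [0.3, -0.8, 1.2]
opening: 0.2
grasp_force: 0.1
```

Emit:
{"op": "servo_tool", "data": {"commands": "0 0 0 -11 0 0 0.2;0 0 0 -11 0 0 0.2;0 0 0 -11 0 0 0.2;0 0 0 -11 0 -1 0.2;0 0 0 -11 0 -2 0.2"}}

```text
time_s: 14.75
eef_pos: [0.4793, -0.0225, 0.0073]
eef_rot: [-0.0, 0.753, 0.658, -0.0]
wrist_force: [0.9, 0.1, 0.9]
opening: 0.199
grasp_force: 0.1
```

Emit:
{"op": "servo_tool", "data": {"commands": "0 0 0 -11 0 -2 0.2;0 0 0 -11 0 -1 0.2;0 0 0 -11 0 0 0.2;0 0 0 -8 0 0 0.2;0 0 0 -6 0 0 0.2"}}

```text
time_s: 15.38
eef_pos: [0.4732, -0.0688, 0.0103]
eef_rot: [-0.0, 0.753, 0.658, 0.0]
wrist_force: [-0.1, 0.8, 1.2]
opening: 0.201
grasp_force: 0.2
```

Emit:
{"op": "servo_tool", "data": {"commands": "0 0 0 -4 0 0 0.2;0 0 0 0 0 0 0.2;0 0 0 8 0 0 0.2;0 0 0 10 0 -30 0.2;0 0 0 0 0 -50 0.2"}}

```text
time_s: 16.0
eef_pos: [0.4733, -0.0526, 0.0895]
eef_rot: [-0.002, 0.752, 0.659, -0.001]
wrist_force: [-0.2, 0.4, -1.5]
opening: 0.201
grasp_force: 0.0
```

Emit:
{"op": "servo_tool", "data": {"commands": "0 0 0 0 0 -50 0.2;0 0 0 0 0 -50 0.2;0 0 0 0 0 0 0.2;0 0 0 0 0 0 0.2"}}

```text
time_s: 16.5
eef_pos: [0.4747, -0.0538, 0.1898]
eef_rot: [-0.0, 0.753, 0.658, -0.0]
wrist_force: [0.1, 0.4, -1.1]
opening: 0.203
grasp_force: 0.0
```

```bash
python3 -c "
from h import *
import cv2
st()
w=camera('scene');s=camera('side')
cv2.imwrite('pics/w5.png',np.hstack([cv2.resize(w[130:370,130:430],(450,360)),cv2.copyMakeBorder(cv2.resize(s[140:340,170:350],(320,356)),0,4,0,0,0)]))
"
```

```text
t 16.5 tray xy mm [-49.1640199   35.69276299] z 189.8119007063239 yaw err 0.0003275605925394942 tilt [-0.000461    0.00021152] open 0.20260136781230204 F [ 0.0578734   0.35202663 -1.08791401]
```

View pics/w5.png

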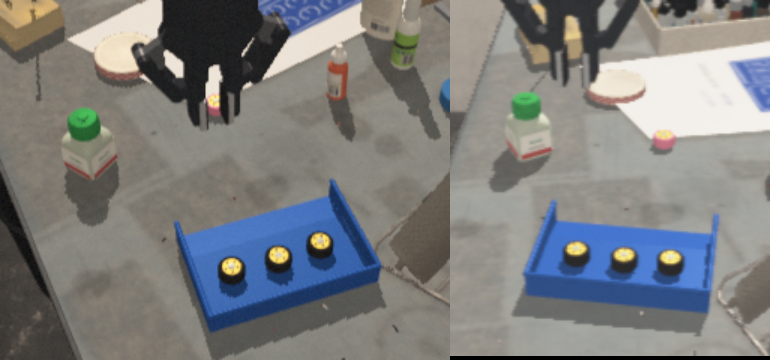

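All three wheels lie flat in the tray, at (231,269), (278,258) and (320,244) in the left picture. The bottle, jar and tin are undisturbed, and the gripper is clear.

```bash
python3 -c "
from bench import *
print(hand_in())"
```

```text
the job is handed in; nothing more can be done
None
```

All three wheels were swept into the tray and, in the last pictures, lie flat and well inside it, with the bottle, jar and tin where they started; I handed the job in at about 16.6 s of the 54 s, and no verdict was returned.

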